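Load the kiln tray in reverse order

TASK

Move the four clay pots from the wooden drying board into the pockets of the cream kiln tray, one pot to a pocket and with the row reversed: the pot next to the board's wire handle goes into the pocket next to the three small cones, the next pot into the pocket after that, and so on to the other end. The clay is fragile: lift each pot, set it down gently and never let one topple; leave all four standing upright, flat on their pocket floors.

Things in the scene. Friction and masses are not known exactly. Their poses are not given: they have to be found in the camera images.
- pot_vase: Bud vase, the one with the long thin neck: 105 mm tall; foot 40 mm across, belly 50 mm across between 18 and 38 mm up, tapering to a straight neck 22 mm across from 68 mm up to the mouth. Plain buff clay, hollow, 90 to 200 g, stands on a white bat on the drying board. Origin: centre of underside, z up.
- pot_beaker: Straight round beaker without neck: 44 mm across from foot to mouth, 80 mm tall, wall 4 mm. Plain buff clay, hollow, 90 to 200 g, stands on a white bat on the drying board. Origin: centre of underside, z up.
- pot_bowl: Squat round bowl, the shortest and widest: 55 mm tall; foot 40 mm across, belly 58 mm across between 22 and 40 mm up, mouth 48 mm across. Plain buff clay, hollow, 90 to 200 g, stands on a white bat on the drying board. Origin: centre of underside, z up.
- pot_square: Square pot: 42 by 42 mm from foot to mouth, 66 mm tall, wall 5 mm; x and y of its frame are normal to its flat sides, which stand within about 15 degrees of square to the board. Plain buff clay, hollow, 90 to 200 g, stands on a white bat on the drying board. Origin: centre of underside, z up.
- bat_vase: White plaster disc, 68 mm across, 6 mm thick, fixed on the drying board; the one under pot_vase at the start, so it keeps marking the place which that pot came from. Origin: centre of its underside, 12 mm above the table.
- bat_beaker: White plaster disc, 68 mm across, 6 mm thick, fixed on the drying board; the one under pot_beaker at the start, so it keeps marking the place which that pot came from. Origin: centre of its underside, 12 mm above the table.
- bat_bowl: White plaster disc, 68 mm across, 6 mm thick, fixed on the drying board; the one under pot_bowl at the start, so it keeps marking the place which that pot came from. Origin: centre of its underside, 12 mm above the table.
- bat_square: White plaster disc, 68 mm across, 6 mm thick, fixed on the drying board; the one under pot_square at the start, so it keeps marking the place which that pot came from. Origin: centre of its underside, 12 mm above the table.
- drying_board: Brown wooden board, fixed, 350 x 90 mm, 12 mm thick, with the four bats in a row; a steel wire handle 34 mm high crosses the end nearer the robot, at x = -176 mm. Origin: underside, below the row's middle. x runs along the row, away from the handle; places at x = -111 (next to the handle), -37, 37, 111 mm, y = 0; pots stand 18 mm above the table.
- kiln_tray: Cream ceramic tray, fixed, 346 x 84 mm, with four square pockets 64 mm wide, floor 10 mm and rims 16 mm above the table. Three dark grey cones, tips 49 mm up, at the end far from the robot, x = 172 mm. Origin: underside, below the row's middle. x runs along the row towards the cones; pocket centres x = -111, -37, 37, 111 (next to the cones) mm, y = 0.
Not all that is in view belongs to the job. Leave any blue or red look-alike of the pot_vase alone. What is shaped like the pot_beaker but blue is not meant.

How it is judged (in metres and radians):
At the end, for the whole second after the job is handed in: Each pot stands in the tray pocket that mirrors its old place (from the handle end of the drying board counted from the cone end of the tray): within 13 mm of the pocket's centre along and across the row, its foot on the pocket floor (within about 4 mm), upright within 0.1 rad, released and at rest (((x of bat_vase in the frame of drying_board between -0.141 and -0.081 m and x of pot_vase in the frame of kiln_tray between 0.098 and 0.124 m) or (x of bat_vase in the frame of drying_board between -0.067 and -0.007 m and x of pot_vase in the frame of kiln_tray between 0.024 and 0.05 m) or (x of bat_vase in the frame of drying_board between 0.007 and 0.067 m and x of pot_vase in the frame of kiln_tray between -0.05 and -0.024 m) or (x of bat_vase in the frame of drying_board between 0.081 and 0.141 m and x of pot_vase in the frame of kiln_tray between -0.124 and -0.098 m)) and y of pot_vase in the frame of kiln_tray between -0.013 and 0.013 m and z of pot_vase in the frame of kiln_tray between 0.006 and 0.0135 m and angle between each of pot_vase, pot_beaker, pot_bowl, pot_square's own z axis and vertical below 0.1 rad and linear speed of each of pot_vase, pot_beaker, pot_bowl, pot_square below 0.02 m/s and angular speed of each of pot_vase, pot_beaker, pot_bowl, pot_square below 0.2 rad/s and contact force between each of pot_vase, pot_beaker, pot_bowl, pot_square and the fingers below 0.05 N and ((x of bat_beaker in the frame of drying_board between -0.141 and -0.081 m and x of pot_beaker in the frame of kiln_tray between 0.098 and 0.124 m) or (x of bat_beaker in the frame of drying_board between -0.067 and -0.007 m and x of pot_beaker in the frame of kiln_tray between 0.024 and 0.05 m) or (x of bat_beaker in the frame of drying_board between 0.007 and 0.067 m and x of pot_beaker in the frame of kiln_tray between -0.05 and -0.024 m) or (x of bat_beaker in the frame of drying_board between 0.081 and 0.141 m and x of pot_beaker in the frame of kiln_tray between -0.124 and -0.098 m)) and y of pot_beaker in the frame of kiln_tray between -0.013 and 0.013 m and z of pot_beaker in the frame of kiln_tray between 0.006 and 0.0135 m and ((x of bat_bowl in the frame of drying_board between -0.141 and -0.081 m and x of pot_bowl in the frame of kiln_tray between 0.098 and 0.124 m) or (x of bat_bowl in the frame of drying_board between -0.067 and -0.007 m and x of pot_bowl in the frame of kiln_tray between 0.024 and 0.05 m) or (x of bat_bowl in the frame of drying_board between 0.007 and 0.067 m and x of pot_bowl in the frame of kiln_tray between -0.05 and -0.024 m) or (x of bat_bowl in the frame of drying_board between 0.081 and 0.141 m and x of pot_bowl in the frame of kiln_tray between -0.124 and -0.098 m)) and y of pot_bowl in the frame of kiln_tray between -0.013 and 0.013 m and z of pot_bowl in the frame of kiln_tray between 0.006 and 0.0135 m and ((x of bat_square in the frame of drying_board between -0.141 and -0.081 m and x of pot_square in the frame of kiln_tray between 0.098 and 0.124 m) or (x of bat_square in the frame of drying_board between -0.067 and -0.007 m and x of pot_square in the frame of kiln_tray between 0.024 and 0.05 m) or (x of bat_square in the frame of drying_board between 0.007 and 0.067 m and x of pot_square in the frame of kiln_tray between -0.05 and -0.024 m) or (x of bat_square in the frame of drying_board between 0.081 and 0.141 m and x of pot_square in the frame of kiln_tray between -0.124 and -0.098 m)) and y of pot_square in the frame of kiln_tray between -0.013 and 0.013 m and z of pot_square in the frame of kiln_tray between 0.006 and 0.0135 m); the robot touches nothing.
It fails at once if a pot is tipped over (tilted more than 0.6 rad) (angle between any of pot_vase, pot_beaker, pot_bowl, pot_square's own z axis and vertical above 0.6 rad).
It fails at once if a pot is slammed onto the tray (contact force above 40 N) (contact force between any of pot_vase, pot_beaker, pot_bowl, pot_square and kiln_tray above 40 N).
It fails at once if a pot is let fall (more than about 13 mm: moving faster than 0.5 m/s, low down and clear of the fingers) ((height (world z) of pot_vase below 0.06 m and linear speed of pot_vase above 0.5 m/s and contact force between pot_vase and the fingers below 0.05 N) or (height (world z) of pot_beaker below 0.06 m and linear speed of pot_beaker above 0.5 m/s and contact force between pot_beaker and the fingers below 0.05 N) or (height (world z) of pot_bowl below 0.06 m and linear speed of pot_bowl above 0.5 m/s and contact force between pot_bowl and the fingers below 0.05 N) or (height (world z) of pot_square below 0.06 m and linear speed of pot_square above 0.5 m/s and contact force between pot_square and the fingers below 0.05 N)).
It also fails if it takes over 109 s, if anything falls off the work surface, if the arm or the gripper's body presses on something with over 40 N, if the wrist force passes 120 N, or if a joint passes its speed limit or range.

ROBOT

A 7-joint arm with a two-finger parallel gripper is mounted at the origin on the work surface. World frame = base frame: x ahead of the robot, y to its left, z up, the work surface at z = 0. Lengths are in m, angles in degrees, forces in N, time in s.
With the tool pointing down it reaches from about 0.425 to 0.875 m from the base axis. Payload 4.7 kg.
Tool frame: the origin (TCP) lies at the very end of the fingers, on their centre line; the grasp point (between the pads) lies 19 mm behind it; z points along the fingers, y is the line along which they close (so a half turn about z gives the same grasp; the last joint's range is limited). The gripper opens to 87 mm and grips with 3 to 60 N. Pads are 19 mm wide; open, the fingers measure 117 mm over their backs; the gripper's body (75 mm by 190 mm) begins 51 mm behind the grasp point.
Start: joints at [-74.135, 18.392, -4.016, 83.108, 1.295, 78.541, -3.26], TCP at [0.169, 0.628, 0.223] pointing down, gripper open.
Joint ranges: [-163.93, 163.93], [-17.29, 119.83], [-79.2, 71.16], [3.27, 140.29], [-89.18, 269.18], [5.43, 117.66], [-154.24, 154.24]. Speed limits (degrees/s): [147.25, 147.25, 180, 180, 180, 180, 180].

INTERFACE

Orientations are given as [roll, pitch, yaw] about the fixed x, y, z axes, in that order (R = Rz(yaw) Ry(pitch) Rx(roll)).
In Python, from cell import telemetry, cams, env gives the robot as it stands.
- The arm moves only by the tool arm_command, never from a script. Its argument "series" is text: rows parted by semicolons, each of 5 numbers parted by spaces: the shift along the tool's x, y, z in mm, then the turn about the tool's z in rad, then the closure in counts, from 0 (fully open) to 255 (shut). A call has 1 to 20 rows; each row shifts and turns the commanded pose from where the row before left it, along the tool's axes as they then stand; what a row does not reach is not made up. A row lasts 1/12 s, in which the tool goes at most 41.7 mm and 7.16 degrees, less where a joint would pass 70% of its speed; a pose out of reach is approached as far as the arm can. A call is refused whole if a number of a shift passes 41.7 or a number of a turn 0.125, either way. A call with a gripper value outside its range is refused whole. The fingers move at their own pace and stop on an object; "squeeze" is the grip in N (left out, the last holds). Time passes only in rows, so rows that do not move let the fingers close. It gives the time, the measured TCP pose, the force, the opening and the grip force at its end, in the units of the state.
- telemetry.get_obs(): the state, without advancing time (a new reading comes with each control period).
- cams.read_camera(name): name is "scene" or "side" or "wrist"; returns the picture (480x640x3 uint8, blue, green, red); there is no depth.
- cams.calibration(name): a dict with "K" (3x3 intrinsics, pixels), "dist" ([k1, k2, p1, p2, k3] as OpenCV has them; the pictures are not rectified), "origin" and "rotation" of the camera in the world; the wrist camera has in their place "hand_eye" (4x4, takes a point from camera to tool coordinates, whose origin is the TCP and whose axes are the flange's). Camera axes: x right, y down, z forward; pixel columns grow to the right and rows downward; lengths in m; the calibration is good to about 2 mm. A picture is of the moment at which its call begins: read the wrist's pose just before it. calibration takes no time and is no camera call.
- env.sign_off(): hands the job in; it is judged then, once.
The state is a dict: "time_s": time; "qpos": joint angles; "joint_velocities": joint speeds; "effort": joint torques, N m; "tool_pos": TCP position; "tool_rot": TCP orientation; "force": force on the tool from outside, world axes, zero at the start; "wrist_torque": the same for the moment, N m; "grip_width": finger opening in m; "grasp_force": force on a finger pad.
Only numpy, scipy, OpenCV 4.12 (cv2) and the standard library are available. Lean on these libraries where they do the work, as an engineer would, in place of code of your own. Each camera call takes 0.05 s, during which the arm holds its last target. There are 200 camera calls.

## Working session

There is one attempt and no reset: what is moved stays moved. The work goes in short steps, Python scripts to look and compute and a tool call to move; the robot and the scene stay as the last step left them, time stands still between calls to the robot, and variables do not carry over. Pictures are saved under pics/ and viewed, at most 14 in all, crops included, and the job is handed in when it is done.

Besides the shell and the picture viewer there is one more tool, called after "Request:" as name(argument=value, ...), one argument or row to a line, values as JSON. arm_command: Moves the arm, as the interface text tells. Its arguments: {"type":"object","properties":{"series":{"type":"string"},"squeeze":{"type":"number"}},"required":["series"]}

```bash
mkdir -p pics; ls; python3 - <<'E'
from cell import telemetry,cams,env
import cv2
for n in("scene","side"):
    cv2.imwrite(f"pics/{n}0.png",cams.read_camera(n)); c=cams.calibration(n); print(n,c)
print(cams.calibration("wrist")); print(telemetry.get_obs())
E
```

```text
pics
scene {'K': array([[580.90430552,   0.        , 317.89946695],
       [  0.        , 580.90430552, 241.68586711],
       [  0.        ,   0.        ,   1.        ]]), 'dist': array([-0.08314764,  0.        ,  0.        ,  0.        ,  0.        ]), 'origin': array([1.02498498, 0.0272996 , 0.79137447]), 'rotation': array([-147.11205987,    0.51353681,   89.08820097])}
side {'K': array([[445.64325846,   0.        , 324.11442286],
       [  0.        , 445.64325846, 242.44080133],
       [  0.        ,   0.        ,   1.        ]]), 'dist': array([-0.01695412,  0.        ,  0.        ,  0.        ,  0.        ]), 'origin': array([0.45031443, 0.59215554, 0.51755724]), 'rotation': array([-128.44287627,   -0.99986348, -170.01448547])}
{'K': array([[377.40218828,   0.        , 320.62272501],
       [  0.        , 377.40218828, 243.91613136],
       [  0.        ,   0.        ,   1.        ]]), 'dist': array([0.01805196, 0.        , 0.        , 0.        , 0.        ]), 'hand_eye': array([[-5.34252976e-04, -9.62266799e-01, -2.72107188e-01,
         7.56512165e-02],
       [ 9.99999857e-
[... 250 characters left out ...]
, 'qpos': array([-74.13429323,  18.43507075,  -4.01643015,  83.16832602,
         1.29500444,  78.54161521,  -3.26027593]), 'joint_velocities': array([-0.00761272, -0.00585701, -0.00466388, -0.16814495,  0.09140767,
       -0.16735194,  0.03803991]), 'effort': array([-4.15322756e-04, -4.92572773e+01, -4.05802662e-01, -3.13398385e+01,
       -6.40331022e-02,  3.94393550e-02,  7.33284401e-05]), 'tool_pos': array([0.16877388, 0.62718443, 0.22156446]), 'tool_rot': array([-1.79900226e+02,  5.24329846e-03,  1.64944479e+02]), 'force': array([ 0.21209064,  0.5456167 , -0.44042864]), 'wrist_torque': array([-0.05015612,  0.02527311,  0.01269906]), 'grasp_force': 0.0, 'grip_width': 0.08689330294740975}
```

View pics/scene0.png

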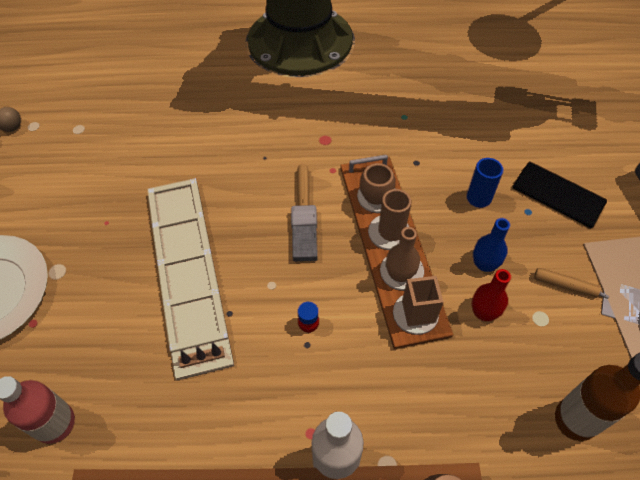

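View pics/side0.png

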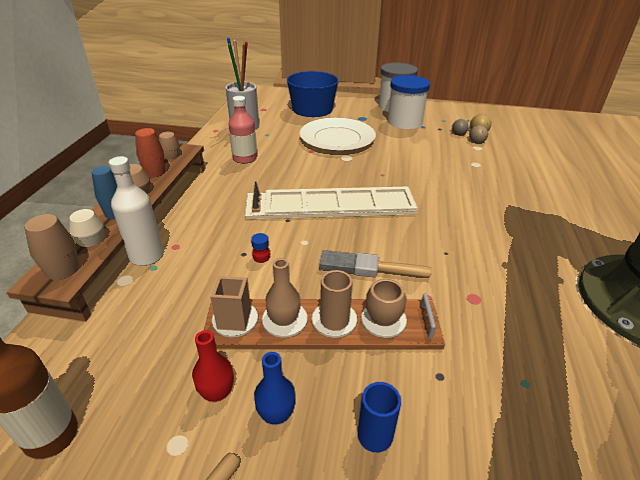

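The board row, from the handle, is bowl (376,185), beaker (395,215), vase (405,255), square (423,300). The lookalikes to leave alone are the blue beaker (485,182), blue vase (490,245) and red vase (490,297). The tray runs from (172,185) to the cones at (202,353). I'll check this choice with one close crop.

```bash
python3 - <<'E'
import cv2
im=cv2.imread("pics/scene0.png")[145:385,140:460]
cv2.imwrite("pics/crop.png",cv2.resize(im,(800,600),interpolation=cv2.INTER_CUBIC))
E
```

```text
(no output)
```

View pics/crop.png

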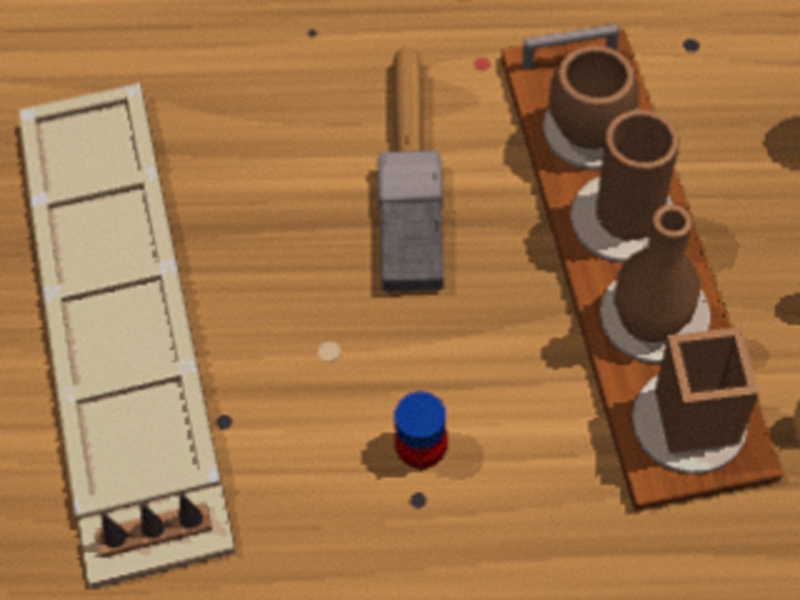

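The crop confirms the order: bowl, beaker, vase and square, all brown and standing on white bats. The pocket corners, bat rims and mouths are all readable.

```bash
cat > h.py <<'E'
import numpy as np,cv2
from scipy.spatial.transform import Rotation as R
from scipy.optimize import least_squares
from cell import telemetry,cams,env
def ray(name,px,z,pose=None):
    """world points at height z for pixels"""
    c=cams.calibration(name)
    if name=="wrist":
        p,r=pose; T=np.eye(4);T[:3,:3]=R.from_euler('xyz',r,degrees=True).as_matrix();T[:3,3]=p
        T=T@c['hand_eye'];o,M=T[:3,3],T[:3,:3]
    else: o,M=c['origin'],R.from_euler('xyz',c['rotation'],degrees=True).as_matrix()
    u=cv2.undistortPoints(np.array(px,float).reshape(-1,1,2),c['K'],c['dist'])[:,0]
    d=np.c_[u,np.ones(len(u))]@M.T
    return o[:2]+d[:,:2]*((z-o[2])/d[:,2])[:,None]
def w(p,P): # frame->world
    c,s=np.cos(p[2]),np.sin(p[2]); return np.asarray(P)@np.array([[c,s],[-s,c]])+p[:2]
E
python3 - <<'E'
from h import *
C=lambda a:np.array(a,float)/2.5+[140-.3,145-.3]
P=ray("scene",C([(36,121),(127,101),(49,206),(146,186),(62,298),(160,278),(77,406),(180,380)]),.016)
L=[(x,y) for x in(-.143,-.069,.005,.079) for y in(-.032,.032)]
t=least_squares(lambda p:(w(p,L)-P).ravel(),[.6,-.1,0]);print("tray",t.x,np.degrees(t.x[2]));print((t.fun*1e3).round(1))
B=[(-.111,[(543,130),(588,165)]),(-.037,[(571,215),(625,258)]),(.037,[(600,310),(655,357),(709,315)]),(.111,[(633,420),(690,468),(747,438)])]
Q=[(x,ray("scene",C(p),.018)) for x,p in B]
b=least_squares(lambda p:np.concatenate([np.linalg.norm(q-w(p,(x,0)),axis=1)-.034 for x,q in Q]),[.6,.15,.1]);print("board",b.x,np.degrees(b.x[2]),(b.fun*1e3).round(1))
for n,x,px,z in[("bowl",-.111,(597,83),.073),("beaker",-.037,(641,139),.098),("vase",.037,(672,221),.123)]:
    print(n,ray("scene",C([px]),z)[0],"bat",w(b.x,(x,0)))
s=ray("scene",C([(670,335),(740,330),(755,392),(682,400)]),.084);print("sq",s.mean(0),"bat",w(b.x,(.111,0)))
e=np.roll(s,-1,0)-s;print(np.linalg.norm(e,axis=1),np.degrees(np.arctan2(e[:,1],e[:,0])))
for i in(0,1,2,3): print("pocket",w(t.x,(-.111+.074*i,0)))
# lookalikes tops
print("redvase",ray("scene",[(503,275)],.105),"bluevase",ray("scene",[(502,224)],.105),"bluebeaker",ray("scene",[(488,166)],.08),"brownbottle base",ray("scene",[(575,430)],0),"white bottle",ray("scene",[(335,470)],0))
print("boardcorners",ray("scene",C([(503,50),(625,32),(780,478),(637,500)]),.012))
E
```

```text
tray [ 0.54946659 -0.18274569  0.24548924] 14.065497399553509
[-0.7 -0.2 -0.6  1.1  0.7 -0.7 -0.4 -1.   2.4 -0.3  0.3  1.2 -1.3 -0.8
 -0.4  0.6]
board [0.55803035 0.13006635 0.4479398 ] 25.66505975217153 [ -9.2   7.7 -14.3  -3.4  -6.2 -14.   10.5   8.   -6.7  -8.7]
bowl [0.44198087 0.12630666] bat [0.45798147 0.0819912 ]
beaker [0.50562978 0.14595843] bat [0.52468073 0.1140413 ]
vase [0.58130906 0.15377963] bat [0.59137998 0.1460914 ]
sq [0.65034329 0.17367291] bat [0.65807924 0.17814151]
[0.03962744 0.03901294 0.04059273 0.04054258] [  93.30706905    5.02489921  -84.50955886 -176.36268808]
pocket [ 0.44179453 -0.20972212]
pocket [ 0.5135759  -0.19173783]
pocket [ 0.58535728 -0.17375354]
pocket [ 0.65713865 -0.15576925]
redvase [[0.64068208 0.27978303]] bluevase [[0.55647397 0.29430903]] bluebeaker [[0.42644682 0.30304344]] brownbottle base [[0.82703875 0.37453798]] white bottle [[0.86901876 0.04504379]]
boardcorners [[0.36142594 0.07112644]
 [0.34664522 0.15795406]
 [0.68801727 0.21994351]
 [0.6995854  0.13557563]]
```

```bash
python3 - <<'E'
from h import *
C=lambda a:np.array(a,float)/2.5+[140-.3,145-.3]
B=[(-.111,[(543,130),(588,165)]),(-.037,[(571,215),(625,258)]),(.037,[(600,310),(655,357),(709,315)]),(.111,[(633,420),(690,468),(747,438)])]
Q=[(x,ray("scene",C(p),.018)) for x,p in B]
b=least_squares(lambda p:np.concatenate([np.linalg.norm(q-w(p,(x,0)),axis=1)-.034 for x,q in Q]),[.545,.15,.2]);print("board",b.x,np.degrees(b.x[2]),(b.fun*1e3).round(1))
print([w(b.x,(x,0)) for x,_ in B])
# side view checks: mouth centres
for n,px,z in[("bowl",(386,289),.073),("beaker",(336,280),.098),("vase",(281,265),.123),("sq",(231,286),.084)]: print(n,ray("side",[px],z)[0])
E
```

```text
board [0.5408096  0.14967424 0.19398359] 11.114441061566827 [-0.2  0.8 -0.6  0.5  0.2 -1.  -1.   0.5 -0.5  0.9]
[array([0.4318915 , 0.12827685]), array([0.50450357, 0.14254178]), array([0.57711563, 0.15680671]), array([0.64972769, 0.17107163])]
bowl [0.43486525 0.12698822]
beaker [0.50443212 0.14862081]
vase [0.57783374 0.16033883]
sq [0.64747795 0.17378628]
```

Request:
arm_command(
  series="-15 -9 0 0 0; -30 -19 0 0 0; -30 -19 0 0 0; -30 -19 0 0 0; -30 -19 0 0 0; -30 -19 0 0 0; -30 -19 0 0 0; -30 -19 0 0 0; -30 -19 0 0 0; -30 -19 0 0 0; -30 -19 0 0 0; -30 -19 0 0 0; -30 -19 0 0 0; -30 -19 0 0 0; -30 -19 0 0 0; -30 -19 0 0 0; -30 -19 0 0 0; -30 -19 0 0 0; -15 -10 0 0 0; 0 0 0 -0.1 0",
  squeeze=12,
)

```text
time_s: 1.77
tool_pos: [0.6041, 0.1492, 0.2222]
tool_rot: [-179.8, 0.1, 170.2]
force: [0.0, -1.2, -0.3]
grip_width: 0.0872
grasp_force: 0.0
```

Request:
arm_command(
  series="0 0 0 -0.11 0; 0 0 0 -0.11 0; 0 0 0 -0.11 0; 0 0 0 0 0; 0 0 0 0 0; 0 0 0 0 0",
)

```text
time_s: 2.27
tool_pos: [0.6013, 0.1565, 0.2224]
tool_rot: [-180.0, -0.0, -170.6]
force: [0.2, -0.6, 0.3]
grip_width: 0.0871
grasp_force: 0.0
```

```bash
cat >> h.py <<'E'
def plan(x,y,z=None,yaw=None):
    o=telemetry.get_obs();p=o['tool_pos'];M=R.from_euler('xyz',o['tool_rot'],degrees=True).as_matrix()
    d=np.array([x,y,p[2] if z is None else z])-p
    turn=0
    if yaw is not None: turn=-((yaw-o['tool_rot'][2]+90)%180-90)
    M2=M@R.from_euler('z',turn,degrees=True).as_matrix()
    print("at",p.round(4),o['tool_rot'].round(2),"shift now",(M.T@d*1e3).round(1),"turn",round(np.radians(turn),3),"shift after",(M2.T@d*1e3).round(1))
E
python3 - <<'E'
from h import *
o=telemetry.get_obs();print(o['tool_pos'],o['tool_rot'],o['time_s'])
cv2.imwrite("pics/w1.png",cams.read_camera("wrist"))
E
```

```text
[0.60131995 0.15648148 0.22244318] [-1.79998184e+02 -2.02267380e-02 -1.70608352e+02] 2.2667
```

View pics/w1.png

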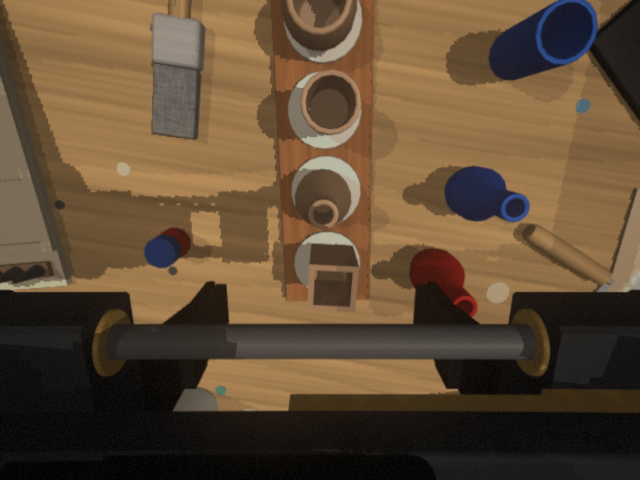

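From the wrist, the beaker mouth is at (331,102), the vase mouth at (323,213), and the square pot's mouth runs from (309,265) to (355,309). The row is nearly vertical in the image.

```bash
python3 - <<'E'
from h import *
ps=([0.60132,0.15648,0.22244],[-179.998,-.02,-170.608])
for n,px,z in[("bowl",(320,8),.073),("beaker",(331,102),.098),("vase",(323,213),.123)]: print(n,ray("wrist",[px],z,ps)[0])
s=ray("wrist",[(309,265),(358,263),(355,310),(312,308)],.084,ps);e=np.roll(s,-1,0)-s
print("sq",s.mean(0),np.linalg.norm(e,axis=1),np.degrees(np.arctan2(e[:,1],e[:,0])))
plan(.651,.173,.047,4.5)
E
```

```text
bowl [0.43836821 0.12953941]
beaker [0.50186691 0.14793833]
vase [0.57700853 0.15453557]
sq [0.64628483 0.17541632] [0.04115696 0.04309359 0.03742266 0.03947235] [ 101.82748921    7.4135604   -83.53549481 -167.32831028]
at [0.6014 0.1567 0.2225] [ 1.8000e+02 -1.0000e-02 -1.7057e+02] shift now [-51.7   7.9 175.5] turn 0.086 shift after [-50.8  12.3 175.5]
```

Request:
arm_command(
  series="0 0 0 0.05 0; -15 4 0 0 0; -19 5 0 0 0; -15 3.5 0 0 0; 0 0 15 0 0; 0 0 30 0 0; 0 0 30 0 0; 0 0 30 0 0; 0 0 25 0 0; 0 0 20 0 0; 0 0 15 0 0; 0 0 10 0 0; 0 0 0 0 0; 0 0 0 0 0; 0 0 0 0 0",
)

```text
time_s: 3.57
tool_pos: [0.6497, 0.1755, 0.049]
tool_rot: [180.0, 0.1, -173.3]
force: [-0.5, -0.2, -0.0]
grip_width: 0.087
grasp_force: 0.0
```

```bash
python3 - <<'E'
from h import *
plan(.6483,.1745,.047)
cv2.imwrite("pics/side1.png",cams.read_camera("side")[140:420,120:480])
cv2.imwrite("pics/w2.png",cams.read_camera("wrist"))
E
```

```text
at [0.6497 0.1755 0.049 ] [ 1.7998e+02  1.3000e-01 -1.7330e+02] shift now [ 1.5 -0.8  2. ] turn 0.0 shift after [ 1.5 -0.8  2. ]
```

View pics/side1.png

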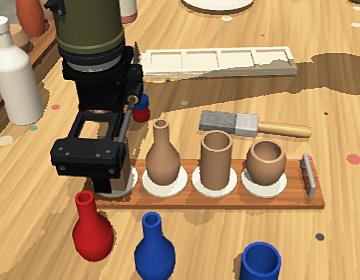

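Request:
arm_command(
  series="0 0 0 0 60; 0 0 0 0 100; 0 0 0 0 115; 0 0 0 0 130; 0 0 0 0 145; 0 0 0 0 160; 0 0 0 0 160; 0 0 0 0 160; 0 0 -5 0 160; 0 0 -10 0 160; 0 0 -15 0 160; 0 0 0 0 160; 0 0 0 0 160",
)

```text
time_s: 4.75
tool_pos: [0.6497, 0.1756, 0.0791]
tool_rot: [180.0, 0.2, -173.3]
force: [0.1, 1.0, -1.6]
grip_width: 0.0418
grasp_force: 12.0
```

```bash
python3 - <<'E'
from h import *
o=telemetry.get_obs();print(o['grip_width'],o['grasp_force'],o['force'],o['time_s'])
plan(.4418,-.2097,.12,14.07)
E
```

```text
0.041795079528037314 11.996599125559442 [ 0.1235027   0.99779483 -1.63561474] 4.75
at [0.6497 0.1756 0.0791] [ 1.7996e+02  1.6000e-01 -1.7328e+02] shift now [ 251.5 -358.3  -41.9] turn -0.128 shift after [ 295.2 -323.2  -41.9]
```

Request:
arm_command(
  series="0 0 -15 0 160; 0 0 -20 0 160; 7 -10 -7 0 160; 14 -20 0 0 160; 18 -25.6 0 0 160; 18 -25.6 0 0 160; 18 -25.6 0 0 160; 18 -25.6 0 0 160; 18 -25.6 0 0 160; 18 -25.6 0 0 160; 18 -25.6 0 0 160; 18 -25.6 0 0 160; 18 -25.6 0 0 160; 18 -25.6 0 0 160; 18 -25.6 0 0 160; 18 -25.6 0 0 160; 14 -20 0 0 160; 0 0 0 -0.04 160; 0 0 0 -0.05 160; 0 0 0 -0.04 160",
)

```text
time_s: 6.42
tool_pos: [0.4396, -0.2096, 0.1189]
tool_rot: [179.9, -0.0, -165.8]
force: [-0.1, 0.1, -1.8]
grip_width: 0.0418
grasp_force: 12.0
```

```bash
python3 - <<'E'
from h import *
o=telemetry.get_obs();print(o['grip_width'],o['grasp_force'],o['force'],o['time_s'])
plan(.4418,-.2097,.041,14.07)
E
```

```text
0.04179117397216572 11.996855554170907 [-0.06888259  0.0991624  -1.76871581] 6.4167
at [ 0.4396 -0.2096  0.1189] [ 1.7995e+02 -2.0000e-02 -1.6583e+02] shift now [-2.2 -0.7 77.9] turn 0.002 shift after [-2.2 -0.7 77.9]
```

Request:
arm_command(
  series="-3 -1 10 0 160; 0 0 20 0 160; 0 0 20 0 160; 0 0 12 0 160; 0 0 6 0 160; 0 0 3 0 160; 0 0 1 0 160; 0 0 1 0 160; 0 0 1 0 160; 0 0 1 0 160; 0 0 1 0 160; 0 0 0 0 160; 0 0 0 0 160",
)

```text
time_s: 7.5
tool_pos: [0.4445, -0.209, 0.0437]
tool_rot: [-180.0, 0.0, -165.8]
force: [-0.8, 0.3, -1.4]
grip_width: 0.0423
grasp_force: 12.0
```

Request:
arm_command(
  series="0 0 1 0 160; 0 0 1 0 160; 0 0 0.5 0 160; 0 0 0 0 160; 0 0 0 0 160",
)

```text
time_s: 7.92
tool_pos: [0.4443, -0.209, 0.041]
tool_rot: [180.0, -0.0, -165.8]
force: [0.2, -0.6, -2.1]
grip_width: 0.0418
grasp_force: 12.0
```

Request:
arm_command(
  series="0 0 0.7 0 160; 0 0 0.7 0 160; 0 0 0 0 160; 0 0 0 0 160; 0 0 0 0 160",
)

```text
time_s: 8.33
tool_pos: [0.4444, -0.209, 0.0396]
tool_rot: [180.0, 0.0, -165.8]
force: [0.6, 0.8, -1.1]
grip_width: 0.0416
grasp_force: 12.0
```

Request:
arm_command(
  series="0 0 0.7 0 160; 0 0 0.5 0 160; 0 0 0 0 160; 0 0 0 0 160; 0 0 0 0 160",
)

```text
time_s: 8.75
tool_pos: [0.4445, -0.2091, 0.0394]
tool_rot: [180.0, 0.0, -165.8]
force: [-3.7, 1.7, 7.0]
grip_width: 0.0422
grasp_force: 12.0
```

Request:
arm_command(
  series="0 0 -0.7 0 160; 0 0 0 0 120; 0 0 0 0 110; 0 0 0 0 90; 0 0 0 0 40; 0 0 0 0 0; 0 0 0 0 0; 0 0 -8 0 0; 0 0 -20 0 0; 0 0 -30 0 0; 0 0 -30 0 0; 0 0 -20 0 0; 0 0 -10 0 0; 0 0 0 0 0; 0 0 0 0 0",
)

```text
time_s: 10.0
tool_pos: [0.4443, -0.2089, 0.157]
tool_rot: [180.0, 0.0, -165.8]
force: [-0.5, 0.1, -0.3]
grip_width: 0.0869
grasp_force: 0.0
```

```bash
python3 - <<'E'
from h import *
plan(.578,.156,.18,11.1)
cv2.imwrite("pics/w3.png",cams.read_camera("wrist"))
cv2.imwrite("pics/s3.png",cv2.resize(cams.read_camera("scene")[145:385,140:460],(800,600),interpolation=cv2.INTER_CUBIC))
E
```

```text
at [ 0.4443 -0.2089  0.157 ] [ 1.7999e+02  2.0000e-02 -1.6583e+02] shift now [-219.   321.1  -22.9] turn 0.054 shift after [-201.5  332.3  -22.9]
```

View pics/w3.png

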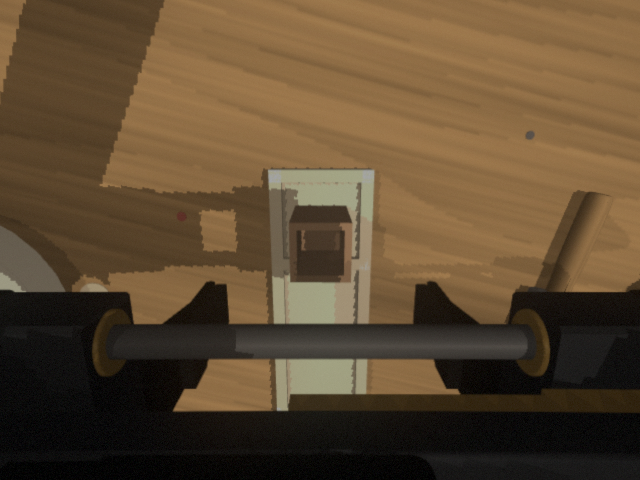

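The square pot stands upright in the first pocket, with its mouth from (290,230) to (350,281). The vase is next.

Request:
arm_command(
  series="-7 10 -10 0 0; -14 21 -10 0 0; -18 26 -5 0 0; -18 26 0 0 0; -18 26 0 0 0; -18 26 0 0 0; -18 26 0 0 0; -18 26 0 0 0; -18 26 0 0 0; -18 26 0 0 0; -18 26 0 0 0; -18 26 0 0 0; -12 20 0 0 0; -6 9 0 0 0; 0 0 0 0.054 0; 0 0 0 0 0; 0 0 0 0 0",
)

```text
time_s: 11.52
tool_pos: [0.5779, 0.1533, 0.1809]
tool_rot: [-179.9, -0.1, -168.9]
force: [-0.5, 0.2, 0.2]
grip_width: 0.0872
grasp_force: 0.0
```

```bash
python3 - <<'E'
from h import *
s=ray("wrist",[(290,230),(352,230),(349,281),(291,281)],.075,([.4443,-.2089,.157],[179.99,.02,-165.83]));print("sq placed",s.mean(0),s.round(4).tolist())
o=telemetry.get_obs();print(o['tool_pos'].tolist(),o['tool_rot'].tolist(),o['time_s'])
cv2.imwrite("pics/w4.png",cams.read_camera("wrist"))
E
```

```text
sq placed [ 0.44609802 -0.20811802] [[0.4335, -0.2322], [0.4234, -0.1922], [0.4589, -0.1846], [0.4686, -0.2234]]
[0.5779004718701577, 0.15328398196553844, 0.18092529022389905] [-179.93137976362274, -0.1283709227140362, -168.93673299265274] 11.5167
```

View pics/w4.png

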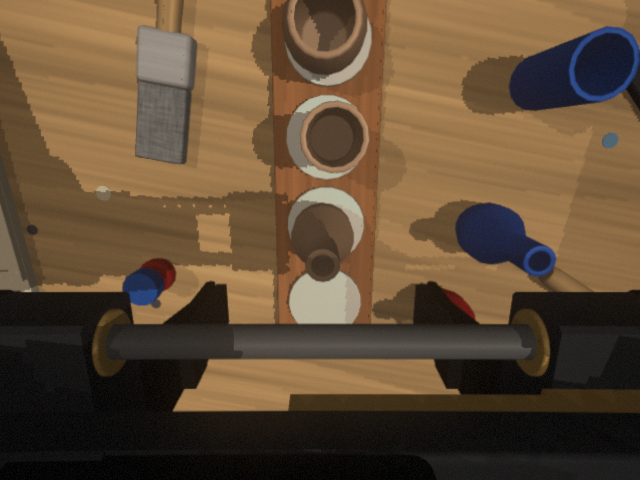

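The vase mouth is at (323,264), the beaker at (334,137) and the bowl at (326,24).

```bash
python3 - <<'E'
from h import *
o=telemetry.get_obs();ps=([.5779,.15328,.18093],[-179.93,-.128,-168.937])
for n,px,z in[("bowl",(326,24),.073),("beaker",(334.5,137),.098),("vase",(323,264.5),.123)]: print(n,ray("wrist",[px],z,ps)[0])
v=ray("wrist",[(323,264.5)],.123,ps)[0]; plan(*v,.088)
E
```

```text
bowl [0.43525308 0.12922192]
beaker [0.5018123  0.14756104]
vase [0.57718325 0.15495082]
at [0.5781 0.1531 0.1814] [-1.7995e+02 -9.0000e-02 -1.6896e+02] shift now [ 0.4  2.  93.4] turn 0.0 shift after [ 0.4  2.  93.4]
```

Request:
arm_command(
  series="0 2 10 0 0; 0 0 20 0 0; 0 0 25 0 0; 0 0 20 0 0; 0 0 12 0 0; 0 0 6 0 60; 0 0 0 0 120; 0 0 0 0 160; 0 0 0 0 175; 0 0 0 0 180; 0 0 0 0 185; 0 0 0 0 190; 0 0 0 0 195; 0 0 0 0 205; 0 0 0 0 215; 0 0 0 0 215; 0 0 0 0 215",
)

```text
time_s: 12.98
tool_pos: [0.5782, 0.1565, 0.0893]
tool_rot: [-180.0, 0.0, -168.9]
force: [0.1, -0.8, 0.6]
grip_width: 0.0294
grasp_force: 12.0
```

Request:
arm_command(
  series="0 0 -3 0 215; 0 0 -5 0 215; 0 0 -10 0 215; 0 0 -15 0 215; 0 0 -15 0 215; 0 0 0 0 215; 0 0 0 0 215",
)

```text
time_s: 13.57
tool_pos: [0.5788, 0.1572, 0.1385]
tool_rot: [180.0, 0.2, -168.9]
force: [-0.6, 0.6, -1.9]
grip_width: 0.0287
grasp_force: 11.9
```

```bash
python3 - <<'E'
from h import *
plan(.5136,-.1917,.14,14.07)
cv2.imwrite("pics/side2.png",cams.read_camera("side")[120:370,120:480])
E
```

```text
at [0.5788 0.1572 0.1385] [ 1.7996e+02  1.5000e-01 -1.6892e+02] shift now [ 131.  -329.8   -2.1] turn -0.052 shift after [ 148.1 -322.5   -2.1]
```

View pics/side2.png

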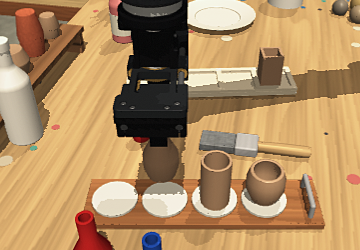

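The vase is lifted, but the opening reads 29 mm where the neck is 22 mm. I'll check its lean from the scene camera.

```bash
python3 - <<'E'
from h import *
a=cams.read_camera("scene")[110:350,300:500];b=cams.read_camera("wrist")[200:440,150:500]
cv2.imwrite("pics/mix1.png",np.hstack([cv2.resize(a,(400,480),interpolation=3),cv2.resize(b,(400,480))]))
print(telemetry.get_obs()['grip_width'])
E
```

```text
0.028686321249693746
```

View pics/mix1.png

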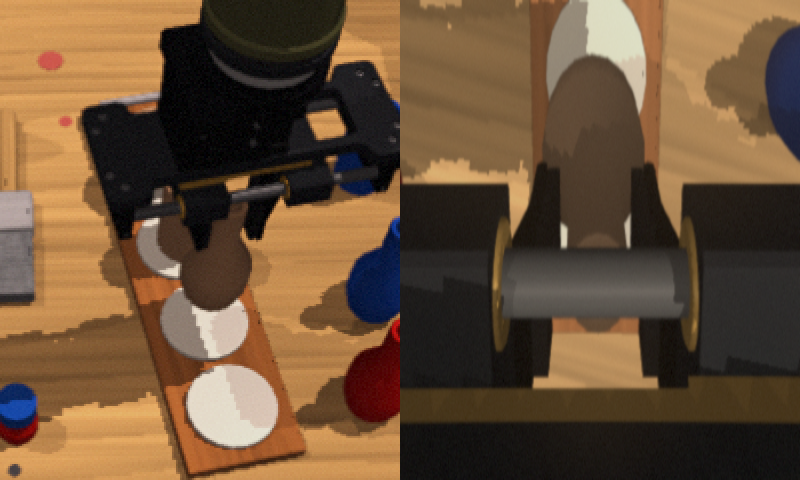

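The vase hangs upright between the fingers, so I'm carrying on gently.

Request:
arm_command(
  series="1 -3 -4 0 215; 2 -6 -4 0 215; 4 -10 -4 0 215; 6 -15 0 0 215; 8 -20 0 0 215; 9 -23 0 0 215; 9 -23 0 0 215; 9 -23 0 0 215; 9 -23 0 0 215; 9 -23 0 0 215; 9 -23 0 0 215; 9 -23 0 0 215; 9 -23 0 0 215; 9 -23 0 0 215; 9 -22 0 0 215; 9 -20 0 0 215; 7 -15 0 0 215; 4 -9 0 0 215; 2 -4 0 0 215; 0 0 0 -0.03 215",
)

```text
time_s: 15.38
tool_pos: [0.5102, -0.1952, 0.1492]
tool_rot: [180.0, 0.0, -167.3]
force: [0.2, 0.5, -1.8]
grip_width: 0.0285
grasp_force: 11.9
```

Request:
arm_command(
  series="0 0 0 -0.022 215; 0 0 0 0 215; 0 0 0 0 215",
)

```text
time_s: 15.63
tool_pos: [0.5112, -0.1928, 0.1491]
tool_rot: [180.0, 0.0, -165.9]
force: [-0.7, 0.5, -1.4]
grip_width: 0.0291
grasp_force: 11.9
```

```bash
python3 - <<'E'
from h import *
plan(.5136,-.1917,.0815,14.07)
a=cams.read_camera("scene")[110:350,100:300];b=cams.read_camera("side")[120:280,200:440]
cv2.imwrite("pics/mix2.png",np.hstack([cv2.resize(a,(333,400),interpolation=3),cv2.resize(b,(460,400),interpolation=3)]))
E
```

```text
at [ 0.5112 -0.1928  0.1491] [ 1.7998e+02  1.0000e-02 -1.6590e+02] shift now [-2.6  0.4 67.6] turn 0.001 shift after [-2.6  0.4 67.6]
```

View pics/mix2.png

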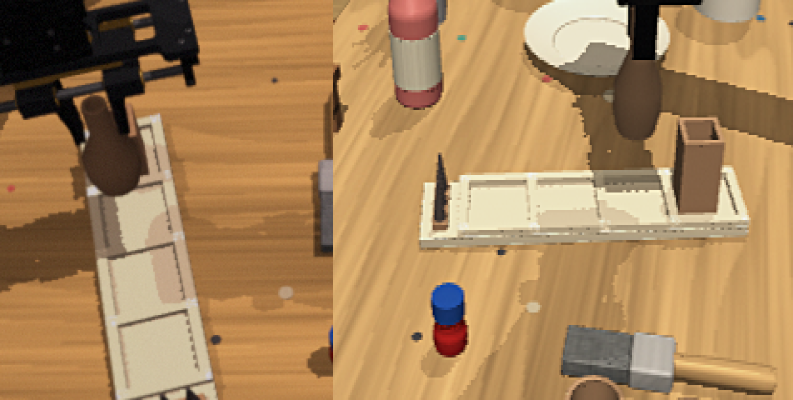

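```bash
python3 - <<'E'
from h import *
def proj(n,P):
    c=cams.calibration(n);M=R.from_euler('xyz',c['rotation'],degrees=True).as_matrix().T
    return cv2.projectPoints(np.array(P,float),cv2.Rodrigues(M)[0],-M@c['origin'],c['K'],c['dist'])[0][:,0]
P=[(.5112,-.1928,z) for z in(.183,.106,.078)]
a=(proj("scene",P)-[100,110])/.6; a[:]=a*[333/333.3,1]; print(a)
b=(proj("side",P)-[200,120]); print(b*[460/240,2.5]+[333,0])
E
```

```text
[[ 92.06914627 101.47396256]
 [112.85851655 157.29631417]
 [119.71096086 175.60928421]]
[[643.78293007   2.89664101]
 [638.50319304  96.50309969]
 [636.71922403 128.07760389]]
```

The predicted upright projection matches the picture (mouth at (92,101), belly at about (112,160)), so the vase is vertical. Lowering it now.

Request:
arm_command(
  series="-2 0 8 0 215; 0 0 15 0 215; 0 0 15 0 215; 0 0 10 0 215; 0 0 6 0 215; 0 0 3 0 215; 0 0 1.5 0 215; 0 0 1 0 215; 0 0 0 0 215; 0 0 0 0 215",
)

```text
time_s: 16.57
tool_pos: [0.5134, -0.1932, 0.0902]
tool_rot: [-180.0, 0.1, -166.0]
force: [-0.2, -0.6, -1.4]
grip_width: 0.0288
grasp_force: 11.9
```

Request:
arm_command(
  series="0 0 1 0 215; 0 0 1 0 215; 0 0 1 0 215; 0 0 0 0 215; 0 0 0 0 215",
)

```text
time_s: 16.98
tool_pos: [0.5129, -0.193, 0.0865]
tool_rot: [180.0, -0.0, -165.9]
force: [0.6, -0.4, -1.9]
grip_width: 0.0287
grasp_force: 11.9
```

Request:
arm_command(
  series="0 0 1 0 215; 0 0 1 0 215; 0 0 0.7 0 215; 0 0 0 0 215; 0 0 0 0 215",
)

```text
time_s: 17.4
tool_pos: [0.5129, -0.1931, 0.0839]
tool_rot: [180.0, -0.0, -166.0]
force: [-1.3, 0.3, -1.9]
grip_width: 0.0289
grasp_force: 11.9
```

Request:
arm_command(
  series="0 0 0.8 0 215; 0 0 0.5 0 215; 0 0 0 0 215; 0 0 0 0 215",
)

```text
time_s: 17.73
tool_pos: [0.513, -0.1931, 0.0826]
tool_rot: [180.0, 0.0, -166.0]
force: [-0.1, -0.1, -1.6]
grip_width: 0.0292
grasp_force: 11.9
```

Request:
arm_command(
  series="0 0 0.8 0 215; 0 0 0.5 0 215; 0 0 0 0 215; 0 0 0 0 215",
)

```text
time_s: 18.07
tool_pos: [0.513, -0.1931, 0.0814]
tool_rot: [-180.0, 0.0, -165.9]
force: [0.4, -0.5, -1.3]
grip_width: 0.0289
grasp_force: 11.9
```

Request:
arm_command(
  series="0 0 0.7 0 215; 0 0 0.5 0 215; 0 0 0 0 215; 0 0 0 0 215",
)

```text
time_s: 18.4
tool_pos: [0.5137, -0.1934, 0.081]
tool_rot: [-180.0, 0.1, -166.0]
force: [-0.7, -0.4, 5.4]
grip_width: 0.0288
grasp_force: 12.1
```

Request:
arm_command(
  series="0 0 -0.5 0 215; 0 0 0 0 175; 0 0 0 0 165; 0 0 0 0 155; 0 0 0 0 140; 0 0 0 0 100; 0 0 0 0 40; 0 0 0 0 0; 0 0 0 0 0; 0 0 -8 0 0; 0 0 -20 0 0; 0 0 -30 0 0; 0 0 -30 0 0; 0 0 -12 0 0; 0 0 0 0 0; 0 0 0 0 0",
)

```text
time_s: 19.73
tool_pos: [0.5132, -0.1931, 0.181]
tool_rot: [-180.0, 0.1, -165.9]
force: [0.1, 0.2, -1.6]
grip_width: 0.0865
grasp_force: 0.0
```

```bash
python3 - <<'E'
from h import *
plan(.504,.1475,.18,11.1)
a=cams.read_camera("scene")[140:300,100:300];b=cams.read_camera("wrist")[100:340,150:500]
cv2.imwrite("pics/mix3.png",np.hstack([cv2.resize(a,(400,320),interpolation=3),cv2.resize(b,(400,320))]))
E
```

```text
at [ 0.5132 -0.1931  0.181 ] [-1.7999e+02  7.0000e-02 -1.6595e+02] shift now [-73.8 332.6   1. ] turn 0.051 shift after [-56.5 336.    1. ]
```

View pics/mix3.png

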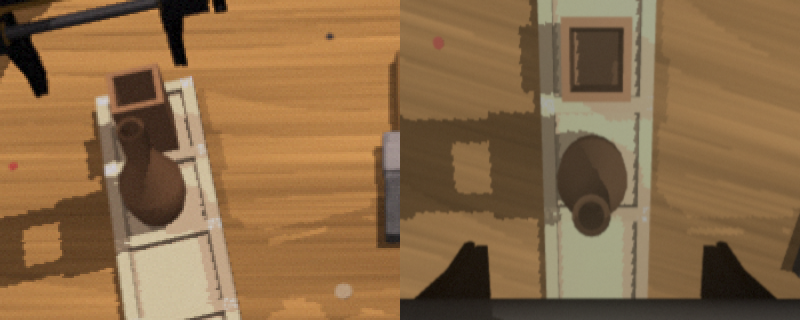

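Square and vase both stand upright in their pockets. The beaker is next, at (0.503, 0.1475).

Request:
arm_command(
  series="-2 10 0 0 0; -5 22 0 0 0; -6 28 0 0 0; -6 28 0 0 0; -6 28 0 0 0; -6 28 0 0 0; -6 28 0 0 0; -6 28 0 0 0; -6 28 0 0 0; -6 28 0 0 0; -6 28 0 0 0; -6 28 0 0 0; -5 20 0 0 0; -2 5 0 0 0; 0 0 0 0.051 0; 0 0 0 0 0; 0 0 0 0 0",
)

```text
time_s: 21.25
tool_pos: [0.5025, 0.1509, 0.1798]
tool_rot: [-180.0, -0.1, -168.8]
force: [0.3, 0.3, 0.2]
grip_width: 0.087
grasp_force: 0.0
```

```bash
python3 - <<'E'
from h import *
plan(.503,.1475,.05)
E
```

```text
at [0.5025 0.1509 0.1798] [-1.7996e+02 -9.0000e-02 -1.6885e+02] shift now [-1.000e-01 -3.400e+00  1.298e+02] turn 0.0 shift after [-1.000e-01 -3.400e+00  1.298e+02]
```

Request:
arm_command(
  series="0 -3.4 10 0 0; 0 0 20 0 0; 0 0 30 0 0; 0 0 30 0 0; 0 0 20 0 0; 0 0 12 0 0; 0 0 7 0 60; 0 0 0 0 100; 0 0 0 0 110; 0 0 0 0 120; 0 0 0 0 130; 0 0 0 0 140; 0 0 0 0 155; 0 0 0 0 155; 0 0 0 0 155",
)

```text
time_s: 22.5
tool_pos: [0.504, 0.1485, 0.0523]
tool_rot: [180.0, 0.1, -168.9]
force: [0.3, -0.3, 2.9]
grip_width: 0.0442
grasp_force: 12.0
```

Request:
arm_command(
  series="0 0 -5 0 155; 0 0 -10 0 155; 0 0 -20 0 155; 0 0 -20 0 155; 0 0 -15 0 155; 0 0 0 0 155; 0 0 0 0 155",
)

```text
time_s: 23.08
tool_pos: [0.5041, 0.1487, 0.1226]
tool_rot: [180.0, 0.1, -168.9]
force: [-0.8, 0.5, -2.2]
grip_width: 0.0437
grasp_force: 12.0
```

```bash
python3 - <<'E'
from h import *
plan(.5854,-.1738,.12,14.07)
E
```

```text
at [0.5041 0.1487 0.1226] [ 1.7997e+02  1.2000e-01 -1.6887e+02] shift now [ -17.4 -332.1    2.4] turn -0.051 shift after [  -0.4 -332.6    2.4]
```

Request:
arm_command(
  series="0 -10 0 0 155; -1 -20 0 0 155; -1 -26 0 0 155; -1 -27 0 0 155; -1 -27 0 0 155; -1 -27 0 0 155; -1 -27 0 0 155; -1 -27 0 0 155; -2 -27 0 0 155; -2 -27 0 0 155; -2 -27 0 0 155; -2 -26 0 0 155; -2 -20 0 0 155; -1 -14 0 0 155; 0 0 0 -0.025 155; 0 0 0 -0.026 155; 0 0 0 0 155; 0 0 0 0 155",
)

```text
time_s: 24.58
tool_pos: [0.585, -0.1721, 0.121]
tool_rot: [179.9, -0.0, -165.8]
force: [0.2, 0.0, -1.1]
grip_width: 0.0438
grasp_force: 12.0
```

```bash
python3 - <<'E'
from h import *
plan(.5854,-.1738,.0443)
E
```

```text
at [ 0.585  -0.1721  0.121 ] [ 1.7991e+02 -4.0000e-02 -1.6584e+02] shift now [-0.1 -1.9 76.7] turn 0.0 shift after [-0.1 -1.9 76.7]
```

Request:
arm_command(
  series="0 -2 10 0 155; 0 0 20 0 155; 0 0 20 0 155; 0 0 12 0 155; 0 0 6 0 155; 0 0 3 0 155; 0 0 1.5 0 155; 0 0 1 0 155; 0 0 1 0 155; 0 0 0 0 155; 0 0 0 0 155",
)

```text
time_s: 25.5
tool_pos: [0.5863, -0.1759, 0.0478]
tool_rot: [-180.0, 0.1, -166.0]
force: [0.7, -0.7, -1.8]
grip_width: 0.0436
grasp_force: 12.0
```

Request:
arm_command(
  series="0 0 0.8 0 155; 0 0 0.5 0 155; 0 0 0 0 155; 0 0 0 0 155",
)

```text
time_s: 25.83
tool_pos: [0.5858, -0.1758, 0.0458]
tool_rot: [180.0, 0.0, -166.0]
force: [-0.3, -0.3, -1.8]
grip_width: 0.0437
grasp_force: 12.0
```

Request:
arm_command(
  series="0 0 0.7 0 155; 0 0 0.5 0 155; 0 0 0 0 155; 0 0 0 0 155",
)

```text
time_s: 26.17
tool_pos: [0.5858, -0.1757, 0.0446]
tool_rot: [180.0, -0.0, -166.0]
force: [-0.4, 0.2, -1.6]
grip_width: 0.044
grasp_force: 12.0
```

Request:
arm_command(
  series="0 0 0.7 0 155; 0 0 0.5 0 155; 0 0 0 0 155; 0 0 0 0 155",
)

```text
time_s: 26.5
tool_pos: [0.586, -0.1758, 0.0443]
tool_rot: [180.0, 0.0, -166.0]
force: [-2.7, 1.0, 5.5]
grip_width: 0.0434
grasp_force: 12.0
```

Request:
arm_command(
  series="0 0 0.5 0 155; 0 0 0.3 0 155; 0 0 0 0 155; 0 0 0 0 155",
)

```text
time_s: 26.83
tool_pos: [0.5861, -0.1758, 0.0443]
tool_rot: [180.0, 0.0, -166.0]
force: [-4.5, 0.9, 10.3]
grip_width: 0.0438
grasp_force: 12.0
```

Contact. Releasing and rising.

Request:
arm_command(
  series="0 0 -1 0 155; 0 0 0 0 120; 0 0 0 0 110; 0 0 0 0 90; 0 0 0 0 40; 0 0 0 0 0; 0 0 0 0 0; 0 0 -8 0 0; 0 0 -20 0 0; 0 0 -30 0 0; 0 0 -30 0 0; 0 0 -20 0 0; 0 0 -8 0 0; 0 0 0 0 0; 0 0 0 0 0",
)

```text
time_s: 28.08
tool_pos: [0.5856, -0.1756, 0.1592]
tool_rot: [180.0, -0.0, -165.9]
force: [0.1, 0.1, -1.4]
grip_width: 0.0867
grasp_force: 0.0
```

```bash
python3 - <<'E'
from h import *
plan(.437,.128,.16,11.1)
E
```

```text
at [ 0.5856 -0.1756  0.1592] [ 1.7998e+02 -1.0000e-02 -1.6595e+02] shift now [ 70.4 330.6  -0.6] turn 0.052 shift after [ 87.4 326.5  -0.6]
```

Request:
arm_command(
  series="2 10 0 0 0; 4 20 0 0 0; 6 28 0 0 0; 6 28 0 0 0; 6 28 0 0 0; 6 28 0 0 0; 6 28 0 0 0; 6 28 0 0 0; 6 28 0 0 0; 6 28 0 0 0; 6 28 0 0 0; 5 26 0 0 0; 4 16 0 0 0; 2 7 0 0 0; 0 0 0 0.052 0; 0 0 0 0 0; 0 0 0 0 0",
)

```text
time_s: 29.5
tool_pos: [0.4361, 0.1273, 0.1588]
tool_rot: [-180.0, -0.1, -168.9]
force: [0.8, -0.7, 0.5]
grip_width: 0.0869
grasp_force: 0.0
```

```bash
python3 - <<'E'
from h import *
plan(.437,.1285,.033)
cv2.imwrite("pics/w5.png",cams.read_camera("wrist"))
E
```

```text
at [0.4361 0.1273 0.1588] [-1.7996e+02 -9.0000e-02 -1.6890e+02] shift now [ -1.3   1.1 125.8] turn 0.0 shift after [ -1.3   1.1 125.8]
```

View pics/w5.png

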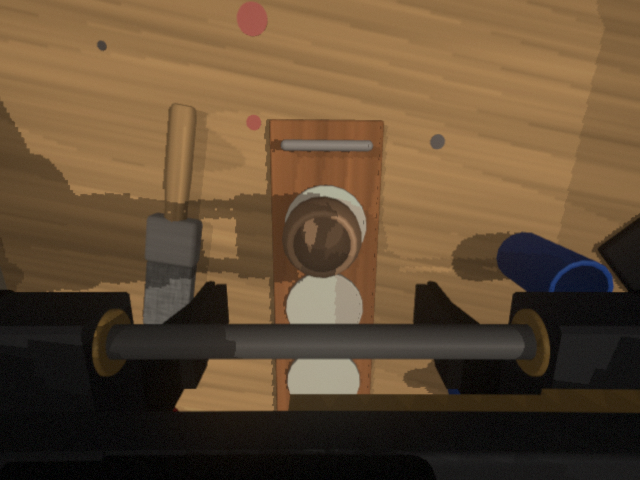

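```bash
python3 - <<'E'
from h import *
ps=([.4361,.1273,.1588],[-179.96,-.09,-168.9])
b=ray("wrist",[(323,240)],.073,ps)[0];print(b);plan(*b,.033)
M=R.from_euler('xyz',ps[1],degrees=True).as_matrix()[:2,:2]
print("hammer in tool mm",(ray("wrist",[(201,222),(193,315)],.025,ps)-b)@M*1e3)
E
```

```text
[0.42746104 0.12759814]
at [0.4364 0.1272 0.159 ] [-1.7997e+02 -7.0000e-02 -1.6893e+02] shift now [  8.5   2.2 126. ] turn 0.0 shift after [  8.5   2.2 126. ]
hammer in tool mm [[   1.98589387  -97.3080669 ]
 [ -79.52967747 -111.10955794]]
```

```bash
python3 - <<'E'
from h import *
ps=([.4361,.1273,.1588],[-179.96,-.09,-168.9])
print("beaker bat",ray("wrist",[(324,307)],.018,ps)[0],"bowl bat top edge",ray("wrist",[(327,186)],.018,ps)[0])
im=cv2.imread("pics/w5.png")[180:300,265:385];cv2.imwrite("pics/w5c.png",cv2.resize(im,(600,600),interpolation=3))
E
```

```text
beaker bat [0.50131498 0.14338333] bowl bat top edge [0.39753288 0.12526147]
```

View pics/w5c.png

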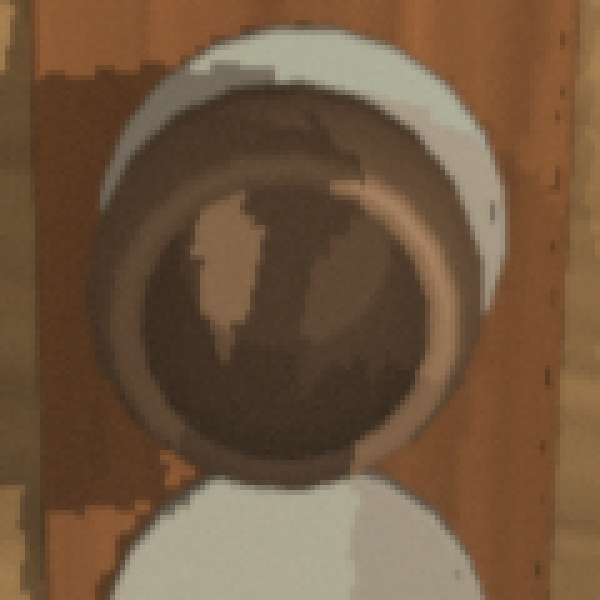

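The mouth centre is really at about (322,244), so the bowl is at x ≈ 0.432. The hammer is well clear of the fingers.

Request:
arm_command(
  series="4 1 10 0 0; 0 0 20 0 0; 0 0 30 0 0; 0 0 30 0 0; 0 0 18 0 0; 0 0 11 0 0; 0 0 6 0 30; 0 0 1 0 50; 0 0 0 0 60; 0 0 0 0 70; 0 0 0 0 80; 0 0 0 0 90; 0 0 0 0 110; 0 0 0 0 110; 0 0 0 0 110; 0 0 0 0 110",
)

```text
time_s: 30.88
tool_pos: [0.4332, 0.1283, 0.0344]
tool_rot: [180.0, 0.1, -168.9]
force: [-0.3, -1.7, 5.6]
grip_width: 0.0567
grasp_force: 12.0
```

Request:
arm_command(
  series="0 0 -5 0 110; 0 0 -10 0 110; 0 0 -20 0 110; 0 0 -20 0 110; 0 0 -20 0 110; 0 0 0 0 110; 0 0 0 0 110",
)

```text
time_s: 31.47
tool_pos: [0.4331, 0.1288, 0.1097]
tool_rot: [180.0, 0.1, -168.9]
force: [-0.4, -0.3, -2.6]
grip_width: 0.0565
grasp_force: 12.0
```

```bash
python3 - <<'E'
from h import *
plan(.6571,-.1558,.12,14.07)
E
```

```text
at [0.4331 0.1288 0.1097] [ 1.7995e+02  1.4000e-01 -1.6892e+02] shift now [-165.1 -322.3  -10.2] turn -0.052 shift after [-148.1 -330.5  -10.2]
```

Request:
arm_command(
  series="-3 -6 -5 0 110; -7 -14 -5 0 110; -10 -20 0 0 110; -12 -24 0 0 110; -12 -24 0 0 110; -12 -24 0 0 110; -12 -24 0 0 110; -12 -24 0 0 110; -12 -24 0 0 110; -12 -24 0 0 110; -12 -24 0 0 110; -12 -24 0 0 110; -12 -24 0 0 110; -12 -22 0 0 110; -11 -14 0 0 110; -8 -6 0 0 110; 0 0 0 -0.025 110; 0 0 0 -0.027 110; 0 0 0 0 110; 0 0 0 0 110",
)

```text
time_s: 33.13
tool_pos: [0.6612, -0.1544, 0.1176]
tool_rot: [179.9, -0.1, -165.9]
force: [-0.1, -0.0, -0.9]
grip_width: 0.0569
grasp_force: 12.0
```

```bash
python3 - <<'E'
from h import *
plan(.6571,-.1558,.0264,14.07)
E
```

```text
at [ 0.6612 -0.1544  0.1176] [ 1.7994e+02 -1.0000e-01 -1.6593e+02] shift now [ 4.2 -0.5 91.2] turn 0.0 shift after [ 4.2 -0.5 91.2]
```

Request:
arm_command(
  series="3 -0.5 10 0 110; 0 0 20 0 110; 0 0 25 0 110; 0 0 17 0 110; 0 0 9 0 110; 0 0 4 0 110; 0 0 2 0 110; 0 0 1 0 110; 0 0 0 0 110; 0 0 0 0 110",
)

```text
time_s: 33.97
tool_pos: [0.6602, -0.1563, 0.0319]
tool_rot: [-180.0, 0.1, -166.0]
force: [-1.1, 0.1, -0.9]
grip_width: 0.0567
grasp_force: 12.0
```

Request:
arm_command(
  series="0 0 0.7 0 110; 0 0 0.6 0 110; 0 0 0 0 110; 0 0 0 0 110",
)

```text
time_s: 34.3
tool_pos: [0.6594, -0.1561, 0.0295]
tool_rot: [-180.0, 0.0, -165.9]
force: [-0.4, 0.4, -0.8]
grip_width: 0.0567
grasp_force: 12.0
```

Request:
arm_command(
  series="0 0 0.6 0 110; 0 0 0.5 0 110; 0 0 0 0 110; 0 0 0 0 110",
)

```text
time_s: 34.63
tool_pos: [0.6593, -0.156, 0.0282]
tool_rot: [180.0, -0.0, -165.9]
force: [0.2, 0.8, -0.5]
grip_width: 0.0571
grasp_force: 12.0
```

Request:
arm_command(
  series="0 0 0.6 0 110; 0 0 0.5 0 110; 0 0 0 0 110; 0 0 0 0 110",
)

```text
time_s: 34.97
tool_pos: [0.6593, -0.1561, 0.0271]
tool_rot: [180.0, -0.0, -165.9]
force: [0.0, 0.1, -0.8]
grip_width: 0.0564
grasp_force: 12.0
```

Request:
arm_command(
  series="0 0 0.5 0 110; 0 0 0.4 0 110; 0 0 0 0 110; 0 0 0 0 110",
)

```text
time_s: 35.3
tool_pos: [0.6594, -0.1561, 0.0266]
tool_rot: [180.0, 0.0, -166.0]
force: [-1.4, 0.4, 0.2]
grip_width: 0.0564
grasp_force: 12.0
```

Request:
arm_command(
  series="0 0 0.4 0 110; 0 0 0.3 0 110; 0 0 0 0 110; 0 0 0 0 110",
)

```text
time_s: 35.63
tool_pos: [0.6595, -0.1561, 0.0265]
tool_rot: [180.0, 0.0, -165.9]
force: [-3.6, 1.0, 5.5]
grip_width: 0.0566
grasp_force: 12.0
```

Contact. Releasing, rising, then backing off for a final look.

Request:
arm_command(
  series="0 0 -0.5 0 110; 0 0 0 0 80; 0 0 0 0 65; 0 0 0 0 40; 0 0 0 0 0; 0 0 0 0 0; 0 0 -8 0 0; 0 0 -20 0 0; 0 0 -30 0 0; 0 0 -30 0 0; 0 0 -30 0 0; 0 0 -30 0 0; 0 5 -15 0 0; 0 15 0 0 0; 0 25 0 0 0; 0 30 0 0 0; 0 30 0 0 0; 0 30 0 0 0; 0 30 0 0 0; 0 20 0 0 0",
)

```text
time_s: 37.3
tool_pos: [0.6126, 0.0284, 0.1881]
tool_rot: [179.9, -0.1, -165.7]
force: [0.8, 0.6, -0.5]
grip_width: 0.087
grasp_force: 0.0
```

Request:
arm_command(
  series="0 0 0 0 0; 0 0 0 0 0; 0 0 0 0 0",
)

```text
time_s: 37.55
tool_pos: [0.614, 0.0229, 0.1886]
tool_rot: [-180.0, -0.1, -166.0]
force: [0.6, -0.5, -0.2]
grip_width: 0.0868
grasp_force: 0.0
```

```bash
python3 - <<'E'
from h import *
a=cams.read_camera("scene")[150:390,120:280];b=cams.read_camera("side")[130:250,220:440]
cv2.imwrite("pics/fin.png",np.hstack([cv2.resize(a,(400,600),interpolation=3),cv2.copyMakeBorder(cv2.resize(b,(400,218),interpolation=3),0,382,0,0,0)]))
E
```

```text
(no output)
```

View pics/fin.png

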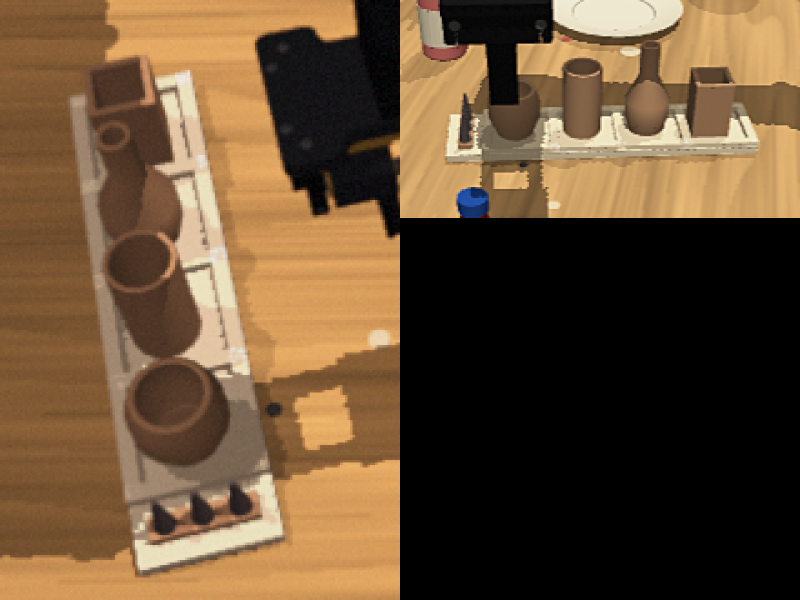

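All four stand upright with one in each pocket; the mouths in the left panel are bowl (172,396), beaker (141,261), vase (113,136), square about (126,85). I'll check the offsets numerically.

```bash
python3 - <<'E'
from h import *
t=np.array([.54947,-.18275,.24549]);c,s=np.cos(t[2]),np.sin(t[2]);M=np.array([[c,-s],[s,c]])
for n,p,z in[("bowl",(172,396),.065),("beaker",(141,261),.09),("vase",(113,136),.115),("sq",(122,85),.076)]:
    print(n,((ray("scene",[np.array(p)/2.5+[119.7,149.7]],z)[0]-t[:2])@M*1e3).round(1))
    
f=lambda x,y:((np.array([x,y])-t[:2])@M*1e3).round(1)
print("TCP at release: bowl",f(.6595,-.1561),"beaker",f(.586,-.1758),"vase",f(.5137,-.1934),"sq",f(.4445,-.2091))
E
```

```text
bowl [115.9   0.4]
beaker [39.4 -1.6]
vase [-34.   -3.3]
sq [-104.3    1.6]
TCP at release: bowl [113.2  -0.9] beaker [37.1 -2.1] vase [-37.3  -1.6] sq [-108.2   -0. ]
```

All four are within about 7 mm of their pocket centres, against a tolerance of 13 mm. Handing in.

```bash
python3 -c "
from cell import env;print(env.sign_off())"
```

```text
the job is handed in; nothing more can be done
None
```

The job is handed in at about 38 s of the 109 s allowed: all four pots stand upright in the kiln tray in reversed order (from the cones: bowl, beaker, vase, square), each measured within about 7 mm of its pocket centre, but the hand-in returned no verdict.

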